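# Return the square bottle to its holder and open its safety cap

## Task

Put the square plastic bottle back into its own slot, the wooden holder with the square pocket, so that it stands upright and fully home with its cap still on. Then open its push-and-turn safety cap: press the cap straight down and, while pressing, turn it anticlockwise (seen from above) about 80 degrees until it is free, and lift it off, leaving the bottle standing in its slot. The job ends holding: finish with the cap still in the gripper, straight above the bottle, its lower rim about 10 cm above the mouth of the neck, held still and touching nothing else. Leave the spray can, the bolt, the screwdriver and everything else on the bench where they are.

Things in the scene. Friction and masses are not known exactly. Their poses are not given: they have to be found in the camera images.
- bottle: White plastic bottle, loose, upright, 0.24 to 0.42 kg; plain label on its -x and +x sides. Square body 60 x 60 mm (sides along its x, y), 104 mm tall, foot 55 mm square; round collar above, 58 tapering to 51 mm, its top 115 mm above the underside; then the neck, under the cap. Origin: centre of underside, z up. Any of the four quarter turns fits the slot. May be carried by its closed cap.
- bottle_mouth (a point): Centre of the mouth of the bottle's neck, 145 mm above the bottle's underside, on its axis; hidden under the closed cap.
- cap: Black ribbed round push-and-turn cap, 48 mm across, 36 mm tall, 30 g, loose body locked on the neck. Origin: centre of its lower rim, z up. Closed, the rim is 8 mm above the bottle's collar (123 mm above the bottle's underside) and the cap cannot be pulled off or turned more than about 6 degrees either way.
- cap_top (a point): Centre of the cap's top, 36 mm above its rim. A spring inside pushes the cap up: 6 N at rest, 0.8 N more per mm. Press down 6.5 to 7.5 mm (about 12 N; it stops at 8 mm), keep it down and turn anticlockwise seen from above. It is free 60 to 115 degrees from its closed place (the bottle may turn 5 degrees either way in its pocket: aim for 80), then rises 3 mm and lifts straight off.
- square_holder: Wooden block 84 x 84 mm, 65 mm tall, screwed to the bench, square brass tag on its front; square pocket 65 x 65 mm, 37 mm deep (floor 28 mm above the bench), sides along its x, y, mouth chamfered 3 mm. The bottle's own slot. On the way to it a drawer cabinet (170 mm tall) and a grinder (270 mm) stand close. Origin: centre of the underside, z up.
- round_holder: The other wooden block, same outer size, with a round pocket 63 mm across and a round brass tag; for spray cans, stays empty. The two blocks may stand either way round. Origin: centre of the underside.
- grease_spray: Bystander: the spray can, loose, to be left alone. 59 mm wide, 187 mm tall, standing between the bottle and a fixed gas cylinder (436 mm tall, 302 mm across); origin under its centre.
- bolt_new: Bystander: the bolt, loose, to be left alone. 61 mm long, lying; origin under its centre.
- driver: Bystander: the screwdriver, loose, to be left alone. 212 mm long, yellow handle, lying at the back edge; origin under its centre.
Things that resemble listed ones, but are neither listed nor needed, are in the scene too. Of the things that look like the cap, the larger one is meant.

How it is judged:
By the outcome, as a careful person would: the job done as asked, in the order asked, and still so for the second after the job is handed in, while the arm keeps its last pose, push and grip.
It also fails if it takes over 67 s, if anything falls off the work surface, if the arm or the gripper's body presses on something with over 40 N, if the wrist force passes 120 N, or if a joint passes its speed limit or range.

## Robot

A 6-joint arm with a two-finger parallel gripper is mounted at the origin on the work surface; the furniture and walls round the work are solid. World frame = base frame: x ahead of the robot, y to its left, z up, the work surface at z = 0. Lengths are in m, angles in degrees, forces in N, time in s.
With the tool pointing down it reaches from about 0.375 to 0.9 m from the base axis. Payload 3.1 kg.
Tool frame: the origin (TCP) lies on the centre line of the jaws, within the pads' length; the fingertips stand 17 mm ahead of it and the grasp point (between the pads) lies 2 mm behind it; z points along the fingers, y is the line along which they close (so a half turn about z gives the same grasp; the last joint's range is limited). The gripper opens to 87 mm and grips with 3 to 60 N. Pads are 19 mm wide; open, the fingers measure 117 mm over their backs; the gripper's body (75 mm by 190 mm) begins 51 mm behind the grasp point.
Start: joints at [-81.045, 30.224, 82.088, -0, 67.689, -10.227], TCP at [0.205, -0.59, 0.24] pointing down, gripper open.
Joint ranges: [-176.69, 176.69], [-43.24, 126.21], [12.49, 139.97], [-82, 262], [0, 151.66], [-163.58, 163.58]. Speed limits (degrees/s): [159.86, 159.86, 180, 180, 180, 180].

## Interface

Orientations are given as a 3x3 rotation matrix whose columns are the frame's x, y, z axes.
In Python, from rig import bot, imaging, finder gives the robot as it stands. The module is installed in compiled form; this text tells all that it offers.
- The arm moves only by the tool play_rows, never from a script. Its argument "motion" is a list that holds one entry, the list of rows, each a list of 6 numbers: the shift along the tool's x, y, z in shares of 40 cm (1.0 is 40 cm), then the turn, a rotation vector about the tool's x, y, z in fractions of the full range, 1 being 180 degrees. In form: [[[dx, dy, dz, wx, wy, wz], ...]]. A call has 1 to 8 rows; each row is the pose to reach, as a shift and turn from the pose commanded when the call began, along the tool's axes at that moment; what a row does not reach only later rows make up. A row lasts 1/12 s, in which the tool goes at most 41.7 mm and 7.16 degrees, less where a joint would pass 70% of its speed; a pose out of reach is approached as far as the arm can. A shift or turn number past 1, either way, is cut back to 1. A call with a gripper value outside its range is refused whole. "fingers" is the finger opening in m, from 0 to 0.087, set as the call begins (left out, the last holds). The fingers move at their own pace and stop on an object; the grip force is fixed at half the most. Time passes only in rows, so rows that repeat a pose let the fingers close. It gives the time, the measured TCP pose, the force, the opening and the grip force at its end, in the units of the state.
- bot.read_state(): the state, without advancing time (a new reading comes with each control period).
- imaging.capture(name): name is "scene" or "top"; returns a dict with "frame" (400x640x3 uint8, red, green, blue), "camera_matrix" (3x3 intrinsics, pixels), "k1" (the pictures are not rectified: a ray, as slopes to the right and down, at radius r is drawn at 1 + k1 r^2 times it, then the intrinsics apply), "R" (3x3) and "t" (3): a world point X has camera coordinates R X + t. Camera axes: x right, y down, z forward; pixel columns grow to the right and rows downward; lengths in m; the calibration is good to about 2 mm. A picture is of the moment at which its call begins. There is no depth.
- bot.hand_in(): hands the job in; it is judged then, once.
Trained networks look in the newest picture that a camera, given by its name, has taken for a name from the list of things; names that differ only in an ending like _2 or _b are one class to them, and where a whole thing is asked for, a point or a joint stands for the part that bears it (a point fixed in the world has none). Each returns a list of dicts, best first, with "confidence" (0 to 1); they miss things now and then, are a little off and sometimes report something else, mostly with a low value. They report only what shows in the picture. A call takes as long as a camera call. They do not tell look-alikes from the thing itself.
- finder.recognise(camera, name): "at" ([x, y, z] in m, in world coordinates, good to about 4 mm: the middle of the surface that is visible of it).
- finder.outline_of(camera, name): "pixels" (400x640 bool, what is visible of it).
The state is a dict: "time_s": time; "joint_positions": joint angles; "qvel": joint speeds; "tau": joint torques, N m; "position": TCP position; "tcp_rot": TCP orientation; "force": force on the tool from outside, world axes, zero at the start; "moment": the same for the moment, N m; "opening": opening from 0.0 (shut) to 1.0 (fully open); "grasp_force": force on a finger pad.
Only numpy, scipy, OpenCV 4.12 (cv2) and the standard library are available. Lean on these libraries where they do the work, as an engineer would, in place of code of your own. Each camera call takes 0.05 s, during which the arm holds its last target. There are 200 camera calls.

## Working session

There is one attempt and no reset: what is moved stays moved. The work goes in short steps, Python scripts to look and compute and a tool call to move; the robot and the scene stay as the last step left them, time stands still between calls to the robot, and variables do not carry over. Pictures are saved under pics/ and viewed, at most 10 in all, crops included, and the job is handed in when it is done.

Besides the shell and the picture viewer there is one more tool, called after "Emit:" as a command line: name --argument value ..., lists and objects as JSON in quotes. play_rows: Moves the arm, as the interface text tells. Its arguments: {"type":"object","properties":{"motion":{"type":"array"},"fingers":{"type":"number"}},"required":["motion"]}

```bash
mkdir -p pics
cat > h.py <<'E'
from rig import bot, imaging, finder
import numpy as np, cv2
def cap(n,save=None):
    c=imaging.capture(n)
    if save: cv2.imwrite('pics/'+save,c['frame'][:,:,::-1])
    return c
def proj(c,X):
    p=c['R']@np.asarray(X,float)+c['t']; s=p[:2]/p[2]; s=s*(1+c['k1']*(s@s)); q=c['camera_matrix']@np.r_[s,1]; return q[:2]
def ray(c,uv):
    s0=np.linalg.solve(c['camera_matrix'],np.r_[uv,1])[:2]; s=s0.copy()
    for _ in range(20): s=s0/(1+c['k1']*(s@s))
    return -c['R'].T@c['t'], c['R'].T@np.r_[s,1]
def atz(c,uv,z):
    o,d=ray(c,uv); return o+d*(z-o[2])/d[2]
E
python3 - <<'E'
from h import *
np.set_printoptions(precision=4,suppress=True)
for n in('scene','top'):
    c=cap(n,n+'0.png'); print(n,-c['R'].T@c['t'],c['R'].tolist(),c['k1'])
    for k in('bottle','cap','square_holder','round_holder','grease_spray','bolt_new','driver'):
        print(k,[(np.round(d['at'],3).tolist(),round(d['confidence'],2),proj(c,d['at']).round().tolist()) for d in finder.recognise(n,k)])
print(bot.read_state())
E
```

```text
scene [-0.1897 -0.9572  0.7954] [[0.6956221136665013, -0.7183530630285846, 0.008874221971540816], [-0.40314600198010725, -0.4005539343761566, -0.8228182343283583], [0.5946286034707755, 0.5687929522183203, -0.5682353398383128]] -0.08208985284453611
bottle []
cap [([0.397, -0.146, 0.151], 0.86, [245.0, 181.0])]
square_holder [([0.529, -0.376, 0.058], 0.66, [358.0, 232.0])]
round_holder [([0.533, -0.432, 0.061], 0.9, [378.0, 241.0])]
grease_spray [([0.408, -0.035, 0.123], 0.74, [220.0, 171.0])]
bolt_new []
driver [([0.598, -0.365, 0.02], 0.63, [372.0, 229.0])]
top [ 0.4267 -0.2885  1.2344] [[-0.021816611603446393, -0.9997612103163047, -0.0012481205960337813], [-0.9964570450153423, 0.021845900848062972, -0.08121646418940474], [0.08122433685439748, -0.0005281694940788279, -0.9966957048866766]] -0.1055170277820097
bottle [([0.406, -0.154, 0.098], 0.53, [262.0, 250.0])]
cap [([0.405, -0.136, 0.159], 0.62, [251.0, 251.0]), ([0.452, -0.588, 0.026], 0.6, [442.0, 227.0])]
square_holder [([0.5, -0.34, 0.028], 0.89, [341.0, 209.0])]
round_holder [([0.51, -0.453, 0.068], 0.74, [389.0, 203.0])]
grease_spray [([0.428, -0.035, 0.147], 0.9, [206.0, 242.0])]
bolt_new []
driver [([0.606, -0.341, 0.024], 0.66, [340.0, 167.0])]
{'time_s': 0.8, 'joint_positions': array([-81.0462,  30.2212,  82.0864,   0.0005,  67.6899, -10.2288]), 'qvel': array([ 0.0269, -0.0746, -0.0013, -0.0785, -0.0422, -0.0468]), 'tau': array([ -0.0006, -43.9956, -17.6978,   0.0633,   0.0504,  -0.    ]), 'position': array([ 0.2054, -0.5903,  0.2396]), 'tcp_rot': array([[ 0.9445,  0.3286,  0.    ],
       [ 0.3286, -0.9445, -0.    ],
       [ 0.    ,  0.    , -1.    ]]), 'force': array([ 0.7498, -0.0651,  0.2813]), 'moment': array([-0.0248,  0.0089,  0.0199]), 'grasp_force': 0.0, 'opening': 1.0013929037082832}
```

View pics/scene0.png

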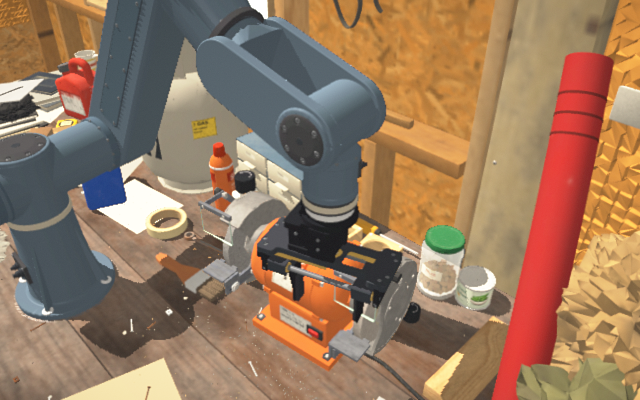

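View pics/top0.png

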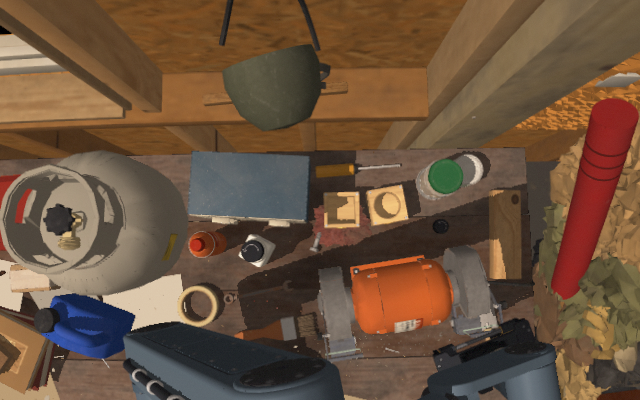

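The scene picture shows the grinder hiding the holders; the cap is at about (245,181), the spray can at (220,171). The top picture shows the bottle, rotated, at (257,249), the square pocket at (341,209), the round one at (388,205), the cabinet at (250,185) and a small look-alike cap at (441,227).

Run:
```python
import cv2
a=cv2.imread('pics/top0.png')[165:275,180:420]
b=cv2.resize(a,None,fx=3.3,fy=3.3,interpolation=cv2.INTER_CUBIC)
cv2.imwrite('pics/top0z.png',b); print(b.shape)
b=cv2.imread('pics/scene0.png')[130:230,180:300]
cv2.imwrite('pics/sc0z.png',cv2.resize(b,None,fx=5,fy=5,interpolation=cv2.INTER_CUBIC))
```

```text
(363, 792, 3)
```

View pics/top0z.png

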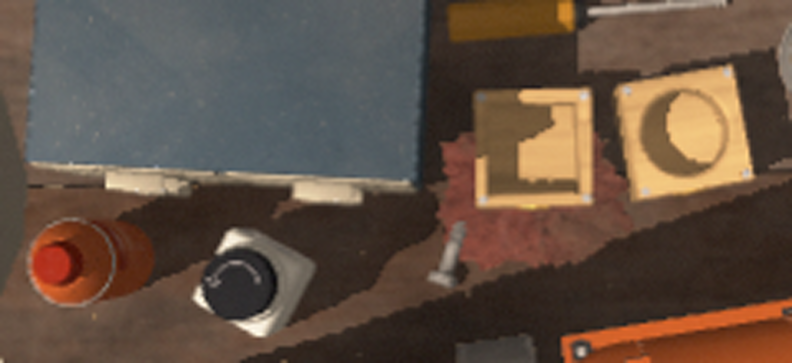

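View pics/sc0z.png

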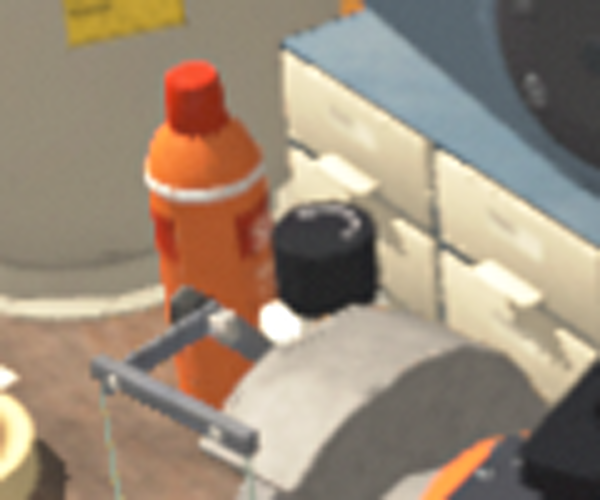

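The zooms show the bottle's shoulder corners near (235,228), (316,265), (262,337), (194,300), the cap top at (239,280), and the holder's corners at (475,90), (592,88), (592,208), (476,208) in crop pixels. In the scene crop the cap top is at (323,230).

Run:
```python
from h import *
from scipy.optimize import least_squares
np.set_printoptions(precision=4,suppress=True)
T=cap('top');S=cap('scene')
f=lambda x,y:np.array([180+x/3.3,165+y/3.3])-0.35
for nm,z,P in(('bottle',.102,[(235,228),(316,265),(262,337),(194,300)]),('hold',.065,[(475,90),(592,88),(592,208),(476,208)]),('pocket',.065,[(517,103),(577,103),(577,192)])):
    X=np.array([atz(T,f(*p),z)[:2] for p in P]);print(nm,X.tolist(),X.mean(0))
    d=np.diff(np.r_[X,X[:1]],axis=0);print(np.hypot(*d.T),np.degrees(np.arctan2(d[:,1],d[:,0]))%90)
print('cap top T',atz(T,f(239,280),.159),'S',atz(S,np.array([180+323/5,130+230/5])-.4,.159))
o=[]
for n,C in(('top',T),('scene',S)):
    for d in finder.outline_of(n,'cap'):
        m=d['pixels'];v,u=np.nonzero(m);print(n,d['confidence'],m.sum(),u.min(),u.max(),v.min(),v.max(),u.mean(),v.mean())
        if abs(u.mean()-250)<20 : o.append((C,m))
# fit cap cylinder hull bbox
def pts(x,y):
    a=np.linspace(0,2*np.pi,60);return [(x+.024*np.cos(t),y+.024*np.sin(t),z) for t in a for z in(.123,.159)]
for sel in (o[:1],o[1:],o):
    def r(p):
        e=[]
        for C,m in sel:
            q=np.array([proj(C,X) for X in pts(*p)]);v,u=np.nonzero(m)
            e+=list(q.min(0)-[u.min()-.5,v.min()-.5])
            e+=list(q.max(0)-[u.max()+.5,v.max()+.5])
        return e
    if sel:
        s=least_squares(r,[.4,-.145]);print(s.x,s.fun)
for nm,uv,z in(('cabfrontR',f(418,187),.17),('cabbackR',f(430,0),.17),('cabFL',f(30,160),.17),('spray',f(57,260),.187),('grinder TL',(320,270),.1),('grinder body top',(358,265),.25),('grinder TR',(440,258),.25),('wheelR',(447,248),.2)):
    print(nm,atz(T,np.array(uv),z))
```

```text
bottle [[0.4439757566067057, -0.12850281899632351], [0.4171237179726313, -0.18472153872507585], [0.36795922234655976, -0.1463094926869012], [0.3944510397721008, -0.0991638381868657]] [ 0.4059 -0.1397]
[0.0623 0.0624 0.0541 0.0576] [64.4692 51.9996 60.6677 59.357 ]
hold [[0.54055820546216, -0.2983600218989615], [0.5401666505319975, -0.3830818133370376], [0.4534157984685447, -0.38065609434282915], [0.455284145315998, -0.297169275596833]] [ 0.4974 -0.3398]
[0.0847 0.0868 0.0835 0.0853] [89.7352 88.3983 88.718  89.2   ]
pocket [[0.5304530511636931, -0.3285094183939882], [0.5295048819969254, -0.3719115121853782], [0.46517376732085636, -0.37015829590156735]] [ 0.5084 -0.3569]
[0.0434 0.0644 0.0774] [88.7485 88.4389 32.5383]
cap top T [ 0.4087 -0.1388  0.159 ] S [ 0.4033 -0.138   0.159 ]
top 0.72 408 241 263 240 261 252.47549019607843 250.18872549019608
top 0.72 183 433 447 219 233 440.0218579234973 225.98360655737704
scene 0.91 459 235 256 169 193 245.35294117647058 180.86274509803923
[ 0.4066 -0.1365] [-0.388  -0.0268  0.3992  0.0256]
[ 0.4081 -0.135 ] [-0.0512  0.2766  0.0522 -0.2567]
[ 0.407  -0.1362] [-0.5094 -0.2037  0.2808 -0.1523 -0.1121  0.6491  0.0174  0.1498]
cabfrontR [ 0.4673 -0.2587  0.17  ]
cabbackR [ 0.5908 -0.269   0.17  ]
cabFL [ 0.4904 -0.0022  0.17  ]
spray [ 0.4242 -0.0243  0.187 ]
grinder TL [ 0.3577 -0.2858  0.1   ]
grinder body top [ 0.375 -0.362  0.25 ]
grinder TR [ 0.3846 -0.527   0.25  ]
wheelR [ 0.4031 -0.5548  0.2   ]
```

Run:
```python
from h import *
from scipy.optimize import minimize
np.set_printoptions(precision=4,suppress=True)
T=cap('top')
def cyl(x,y,r,z): a=np.linspace(0,2*np.pi,40);return [(x+r*np.cos(t),y+r*np.sin(t),z) for t in a]
def sq(x,y,w,h,z,rc=0):
    k=w-rc;P=[]
    for sx in(-1,1):
        for sy in(-1,1):
            for t in np.linspace(0,2*np.pi,12):
                a,b=sx*k+rc*np.cos(t),sy*k+rc*np.sin(t);P.append((x+a*np.cos(h)-b*np.sin(h),y+a*np.sin(h)+b*np.cos(h),z))
    return P
def hull(P,s=8):
    q=np.array([proj(T,X) for X in P]);q=((q+.5)*s).astype(np.float32);m=np.zeros((400*s,640*s),np.uint8)
    cv2.fillConvexPoly(m,cv2.convexHull(q).astype(np.int32).reshape(-1,2),255);return cv2.resize(m,(640,400),interpolation=cv2.INTER_AREA)/255.
def fit(mask,gen,p0):
    f=lambda p:np.abs(np.maximum.reduce([hull(g) for g in gen(p)])-mask).sum()
    return [ (r.x[0],r.x[1],np.degrees(p0_+0) if 0 else np.degrees(r.x[2]*10)%90,r.fun) for r in [minimize(f,[p0[0],p0[1],a/10],method='Nelder-Mead',options=dict(initial_simplex=[[p0[0],p0[1],a/10],[p0[0]+.006,p0[1],a/10],[p0[0],p0[1]+.006,a/10],[p0[0],p0[1],a/10+.015]])) for p0_,a in [(0,p0[2])]]]
def get(k,ref):
    for d in finder.outline_of('top',k):
        v,u=np.nonzero(d['pixels'])
        if np.hypot(u.mean()-ref[0],v.mean()-ref[1])<20: print(k,d['confidence'],len(u),u.mean(),v.mean()); return d['pixels']
c=get('cap',(252,250));b=get('bottle',(255,250))
fr=T['frame'].astype(int)
w=(fr.min(2)>110)&(fr.max(2)-fr.min(2)<45); reg=np.zeros_like(w);reg[230:272,235:280]=1; w&=reg
for rc in(.004,.010):
  g=lambda p:[sq(p[0],p[1],.030,p[2]*10,.100,rc)+sq(p[0],p[1],.0275,p[2]*10,0.0,rc),cyl(p[0],p[1],.024,.159)+cyl(p[0],p[1],.024,.123)]
  for m in ((b|c) if b is not None and c is not None else None, w|c if c is not None else w):
    if m is not None: print('bottle',rc,m.sum(),fit(m.astype(float),g,[.407,-.137,np.radians(59)]))
h=get('square_holder',(342,210))
w=(fr[:,:,0]>130)&(fr[:,:,0]-fr[:,:,2]>30);reg=np.zeros_like(w);reg[185:235,318:366]=1
cnt,_=cv2.findContours((w&reg).astype(np.uint8),0,2);k=max(cnt,key=cv2.contourArea);
hm=np.zeros(w.shape,np.uint8);cv2.fillPoly(hm,[cv2.convexHull(k)],1)
g=lambda p:[sq(p[0],p[1],.042,p[2]*10,.065)+sq(p[0],p[1],.042,p[2]*10,0.0)]
for m in(h,hm):
    if m is not None: print('holder',m.sum(),fit(m.astype(float),g,[.4975,-.34,np.radians(-1)]))
```

```text
cap 0.77 408 252.53186274509804 250.04656862745097
bottle 0.59 321 262.10903426791276 248.99376947040497
bottle 0.004 727 [(np.float64(0.4068918520079476), np.float64(-0.13864935752259316), np.float64(60.423537099205404), np.float64(66.10588235294117))]
bottle 0.004 539 [(np.float64(0.40533273322597374), np.float64(-0.13497973694870247), np.float64(61.03292963528398), np.float64(223.8078431372549))]
bottle 0.01 727 [(np.float64(0.4072397079934341), np.float64(-0.13863769951944033), np.float64(59.74331705488426), np.float64(70.37647058823529))]
bottle 0.01 539 [(np.float64(0.4050692591511702), np.float64(-0.13458137291436634), np.float64(58.95810007849557), np.float64(205.4313725490196))]
square_holder 0.8 1264 340.6439873417722 209.00632911392404
holder 1264 [(np.float64(0.4990497540806946), np.float64(-0.3388143892711192), np.float64(89.88255140168759), np.float64(53.62352941176471))]
holder 1187 [(np.float64(0.4961752153716428), np.float64(-0.3407768649019623), np.float64(88.47106684445913), np.float64(178.54901960784315))]
```

Careful with the scale: shifts go in shares of 40 cm and turns go in shares of 180 degrees. That gives: -0.16 m / 0.4 = -0.4, -0.12 m / 0.4 = -0.3, -26 degrees / 180 = -0.1444.

Emit:
play_rows --motion '[[[0,0,-0.1,0,0,0],[0,0,-0.2,0,0,0],[0,0,-0.3,0,0,0],[0,0,-0.4,0,0,0],[0,0,-0.4,0,0,-0.0389],[0,0,-0.4,0,0,-0.0778],[0,0,-0.4,0,0,-0.1167],[0,0,-0.4,0,0,-0.1444]]]' --fingers 0.068

```text
time_s: 1.87
position: [0.2054, -0.5901, 0.4]
tcp_rot: [[0.701, 0.713, 0.0], [0.713, -0.701, -0.001], [-0.0, 0.0, -1.0]]
force: [0.0, -0.3, -0.0]
opening: 0.782
grasp_force: 0.0
```

In the tool's units: 0.304 m / 0.4 = 0.76, 0.266 m / 0.4 = 0.665.

Emit:
play_rows --motion '[[[0.095,-0.0355,0,0,0,0],[0.19,-0.071,0,0,0,0],[0.285,-0.1065,0,0,0,0],[0.38,-0.142,0,0,0,0],[0.475,-0.1775,0,0,0,0],[0.57,-0.213,0,0,0,0],[0.665,-0.2485,0,0,0,0],[0.76,-0.284,0,0,0,0]]]'

```text
time_s: 2.53
position: [0.3394, -0.2926, 0.3997]
tcp_rot: [[0.705, 0.709, 0.0], [0.709, -0.705, -0.0], [0.0, 0.001, -1.0]]
force: [1.5, -0.7, -0.1]
opening: 0.781
grasp_force: 0.0
```

In the tool's units: 0.16 m / 0.4 = 0.4, 0.15 m / 0.4 = 0.375.

Emit:
play_rows --motion '[[[0.095,-0.0355,0,0,0,0],[0.19,-0.071,0,0,0,0],[0.285,-0.1065,0,0,0,0],[0.35,-0.1325,0.025,0,0,0],[0.4,-0.15,0.1,0,0,0],[0.4,-0.15,0.2,0,0,0],[0.4,-0.15,0.3,0,0,0],[0.4,-0.15,0.375,0,0,0]]]'

```text
time_s: 3.2
position: [0.4085, -0.1374, 0.2476]
tcp_rot: [[0.704, 0.711, -0.001], [0.711, -0.704, 0.001], [-0.0, -0.001, -1.0]]
force: [-1.7, 0.9, -0.4]
opening: 0.776
grasp_force: 0.0
```

Run:
```python
from h import *
np.set_printoptions(precision=4,suppress=True)
T=cap('top','t1.png');S=cap('scene','s1.png')
s=bot.read_state();print(s['position'],s['joint_positions'],s['force'])
cv2.imwrite('pics/s1z.png',cv2.resize(S['frame'][110:230,170:310,::-1],None,fx=4.5,fy=4.5,interpolation=cv2.INTER_CUBIC))
for d in finder.recognise('scene','cap'):print(d)
```

```text
[ 0.4062 -0.1365  0.2459] [-33.5862  14.7904 108.0782  -0.0049  57.7785  11.2041] [-0.8753 -0.0221  0.3451]
{'at': [0.399, -0.145, 0.1535], 'confidence': 0.7}
{'at': [0.4548, -0.5968, 0.0275], 'confidence': 0.57}
```

View pics/s1z.png

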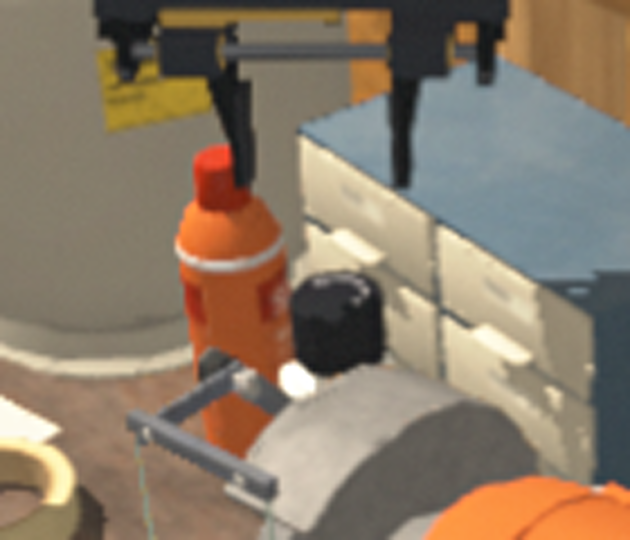

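The hand sits above the cap (338,300 in the crop), fingers at (245,185) and (402,185), clear of spray can and cabinet. I go down now.

In the tool's units: 0.105 m / 0.4 = 0.2625, 0.102 m / 0.4 = 0.255.

Emit:
play_rows --motion '[[[0,0,0.0625,0,0,0],[0,0,0.125,0,0,0],[0,0,0.175,0,0,0],[0,0,0.2125,0,0,0],[0,0,0.2375,0,0,0],[0,0,0.255,0,0,0],[0,0,0.2625,0,0,0],[0,0,0.2625,0,0,0]]]'

```text
time_s: 4.02
position: [0.4103, -0.1396, 0.1454]
tcp_rot: [[0.705, 0.709, 0.002], [0.709, -0.705, -0.001], [0.0, 0.002, -1.0]]
force: [-0.0, 0.3, 0.3]
opening: 0.78
grasp_force: 0.0
```

Emit:
play_rows --motion '[[[0,0,0,0,0,0],[0,0,0,0,0,0],[0,0,0,0,0,0],[0,0,0,0,0,0],[0,0,0,0,0,0],[0,0,0,0,0,0]]]' --fingers 0.0

```text
time_s: 4.52
position: [0.4091, -0.1385, 0.1449]
tcp_rot: [[0.705, 0.709, -0.0], [0.709, -0.705, 0.0], [0.0, -0.0, -1.0]]
force: [-1.2, 1.9, 3.8]
opening: 0.546
grasp_force: 30.0
```

In the tool's units: -0.2 m / 0.4 = -0.5, -0.15 m / 0.4 = -0.375.

Emit:
play_rows --motion '[[[0,0,-0.025,0,0,0],[0,0,-0.075,0,0,0],[0,0,-0.15,0,0,0],[0,0,-0.225,0,0,0],[0,0,-0.3,0,0,0],[0,0,-0.375,0,0,0],[0,0,-0.45,0,0,0],[0,0,-0.5,0,0,0]]]'

```text
time_s: 5.18
position: [0.4097, -0.1391, 0.3468]
tcp_rot: [[0.705, 0.709, 0.003], [0.709, -0.705, -0.002], [0.0, 0.003, -1.0]]
force: [0.9, -0.6, -3.1]
opening: 0.548
grasp_force: 30.0
```

Run:
```python
from h import *
np.set_printoptions(precision=4,suppress=True)
S=cap('scene','s2.png')
s=bot.read_state();print(s['position'],s['force'],s['moment'],s['opening'])
P=proj(S,s['position']);u,v=map(int,P);print(u,v)
cv2.imwrite('pics/s2z.png',cv2.resize(S['frame'][max(v-50,0):v+70,u-70:u+70,::-1],None,fx=4.5,fy=4.5,interpolation=cv2.INTER_CUBIC))
```

```text
[ 0.4114 -0.1401  0.3498] [ 2.1348 -1.8052 -0.8747] [-0.1523 -0.1862 -0.0317] 0.5489055309479821
240 97
```

View pics/s2z.png

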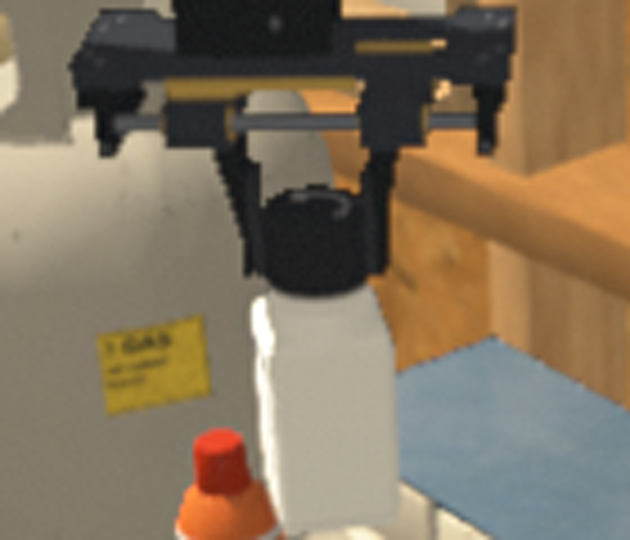

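The bottle hangs upright in the grip (cap at (318,240), body at (330,410) in the crop). Now over to the holder.

In the tool's units: 0.204 m / 0.4 = 0.51, 0.19 m / 0.4 = 0.475, -29.5 degrees / 180 = -0.1639.

Emit:
play_rows --motion '[[[-0.0125,0.03,0,0,0,-0.0111],[-0.035,0.09,0,0,0,-0.0333],[-0.065,0.165,0,0,0,-0.0611],[-0.095,0.2425,0,0,0,-0.0889],[-0.125,0.32,0,0,0,-0.1167],[-0.155,0.3975,0,0,0,-0.1389],[-0.185,0.475,0,0,0,-0.1556],[-0.2,0.51,0,0,0,-0.1639]]]'

```text
time_s: 5.9
position: [0.4986, -0.3435, 0.3418]
tcp_rot: [[0.264, 0.965, -0.001], [0.965, -0.264, -0.002], [-0.002, -0.0, -1.0]]
force: [-0.1, -0.6, -2.7]
opening: 0.549
grasp_force: 30.0
```

Emit:
play_rows --motion '[[[0,0,0,0,0,0],[0,0,0,0,0,0],[0,0,0,0,0,0],[0,0,0,0,0,0],[0,0,0,0,0,0]]]'

```text
time_s: 6.32
position: [0.4972, -0.338, 0.3444]
tcp_rot: [[0.263, 0.965, -0.001], [0.965, -0.263, 0.001], [0.001, -0.001, -1.0]]
force: [-1.2, -0.0, -3.8]
opening: 0.548
grasp_force: 30.0
```

```bash
cat > fitb.py <<'E'
from h import *
from scipy.optimize import minimize
from scipy.spatial.transform import Rotation as Ro
np.set_printoptions(precision=4,suppress=True)
def model():
    P=[]
    for sx in(-1,1):
        for sy in(-1,1):
            for w,z in((.0275,0.),(.03,.005),(.03,.099),(.027,.104)):
                rc=.006
                for t in np.linspace(0,2*np.pi,9): P.append((sx*(w-rc)+rc*np.cos(t),sy*(w-rc)+rc*np.sin(t),z))
    A=np.array(P);a=np.linspace(0,2*np.pi,40)
    B=np.array([(.029*np.cos(t),.029*np.sin(t),.104) for t in a]+[(.0255*np.cos(t),.0255*np.sin(t),.115) for t in a])
    C=np.array([(.024*np.cos(t),.024*np.sin(t),z) for t in a for z in(.123,.159)])
    return A,B,C
M=model()
def ren(C,parts,s=6):
    o=np.zeros((400,640))
    for X in parts:
        q=((np.array([proj(C,x) for x in X])+.5)*s).astype(np.float32);m=np.zeros((400*s,640*s),np.uint8)
        cv2.fillConvexPoly(m,cv2.convexHull(q).astype(np.int32).reshape(-1,2),255);o=np.maximum(o,cv2.resize(m,(640,400),interpolation=cv2.INTER_AREA)/255.)
    return o
E
python3 - <<'E'
from fitb import *
S=cap('scene','s3.png');s=bot.read_state();t=s['position'];print(t,s['tcp_rot'].tolist(),s['force'],s['moment'])
b=finder.outline_of('scene','bottle');c=finder.outline_of('scene','cap')
print([(x['confidence'],x['pixels'].sum()) for x in b+c])
P=proj(S,t);u,v=map(int,P)
sel=[x['pixels'] for x in b if abs(np.nonzero(x['pixels'])[1].mean()-u)<25]
if sel:
    m=sel[0];vv,uu=np.nonzero(m);print(uu.min(),uu.max(),vv.min(),vv.max())
    cv2.imwrite('pics/m3.png',m*255)
    for f in (0,1):
      def pose(p):
        R=Ro.from_euler('zxy',[np.radians(89.5)+p[3]*.1,p[4]*.1*f,p[5]*.1*f]).as_matrix()
        return [x@R.T+t+[p[0]*.01,p[1]*.01,-.145+p[2]*.01] for x in M]
      def cost(p):
        A=pose(p);cm=ren(S,A[2:]);return np.abs((ren(S,A[:2])*(1-cm)-m)).sum()+.5*(p**2).sum()
      r=minimize(cost,np.zeros(6),method='Nelder-Mead',options=dict(initial_simplex=np.vstack([np.zeros(6),np.eye(6)*.4]),maxiter=350))
      p=r.x;print('off mm',p[:3]*10,'yaw,tilt deg',np.degrees(p[3:]*.1),r.fun,m.sum())
cv2.imwrite('pics/s3z.png',cv2.resize(S['frame'][max(v-50,0):v+70,u-70:u+70,::-1],None,fx=4.5,fy=4.5,interpolation=cv2.INTER_CUBIC))
E
```

```text
[ 0.4974 -0.3382  0.3447] [[0.2634702219426149, 0.9646675206914317, -0.00012912225062113305], [0.964667510928517, -0.26347018840937225, 0.00023060466055912032], [0.00018843696246252447, -0.00018531750121063701, -0.9999999650744666]] [ 0.1872 -0.3937 -2.6066] [-0.0239 -0.0906 -0.0404]
[(0.67, np.int64(1929)), (0.73, np.int64(231)), (0.6, np.int64(507))]
318 356 129 187
off mm [ 0.4244  2.7439 -0.6043] yaw,tilt deg [ 1.0588 -0.6692 -0.675 ] 99.13299802952945 1929
off mm [-1.4352  2.1483  0.5179] yaw,tilt deg [0.4556 0.1397 0.3624] 101.9363556411972 1929[ WARN:0@1.766] global loadsave.cpp:1063 imwrite_ Unsupported depth image for selected encoder is fallbacked to CV_8U.
```

View pics/s3z.png

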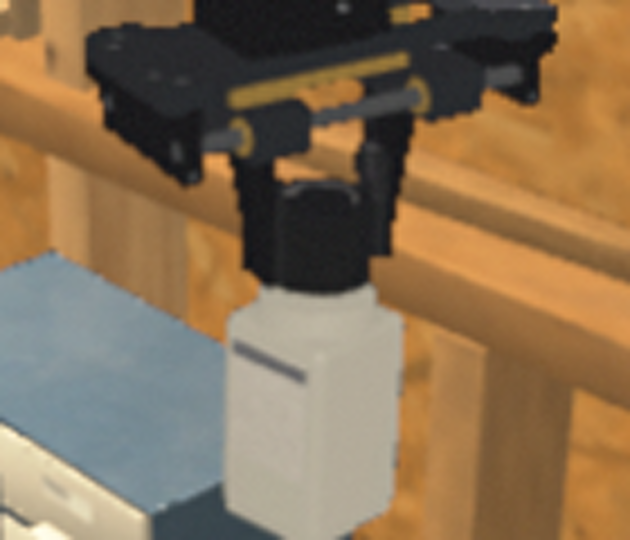

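Bottle is upright and square to the world axes (label side at (270,430) in the crop), yaw within about 1° of the pocket. Lowering with a 2 mm correction.

In the tool's units: 0.12 m / 0.4 = 0.3, -0.002 m / 0.4 = -0.005.

Emit:
play_rows --motion '[[[-0.0025,0.0025,0.025,0,0,0],[-0.005,0.0025,0.075,0,0,0],[-0.005,0.0025,0.1375,0,0,0],[-0.005,0.0025,0.2,0,0,0],[-0.005,0.0025,0.25,0,0,0],[-0.005,0.0025,0.2825,0,0,0],[-0.005,0.0025,0.3,0,0,0],[-0.005,0.0025,0.3,0,0,0]]]'

```text
time_s: 7.13
position: [0.4972, -0.3406, 0.2223]
tcp_rot: [[0.264, 0.964, -0.003], [0.964, -0.264, 0.003], [0.002, -0.004, -1.0]]
force: [0.2, -0.0, -2.8]
opening: 0.547
grasp_force: 30.0
```

In the tool's units: 0.02 m / 0.4 = 0.05, 0.002 m / 0.4 = 0.005.

Emit:
play_rows --motion '[[[0,0,0.005,0,0,0],[0,0,0.0125,0,0,0],[0,0,0.02,0,0,0],[0,0,0.0275,0,0,0],[0,0,0.035,0,0,0],[0,0,0.04,0,0,0],[0,0,0.045,0,0,0],[0,0,0.05,0,0,0]]]'

```text
time_s: 7.8
position: [0.4981, -0.3415, 0.2049]
tcp_rot: [[0.264, 0.964, 0.0], [0.964, -0.264, -0.0], [0.0, 0.0, -1.0]]
force: [-0.7, 2.3, 5.4]
opening: 0.547
grasp_force: 30.0
```

In the tool's units: 0.005 m / 0.4 = 0.0125, 0.002 m / 0.4 = 0.005.

Emit:
play_rows --motion '[[[0.0025,0,0,0,0,0],[0.005,-0.0013,0,0,0,0],[0.005,-0.0013,0,0,0,0],[0.005,-0.0013,0.0025,0,0,0],[0.005,-0.0013,0.005,0,0,0],[0.005,-0.0013,0.0075,0,0,0],[0.005,-0.0013,0.01,0,0,0],[0.005,-0.0013,0.0125,0,0,0]]]'

```text
time_s: 8.47
position: [0.4987, -0.3398, 0.2012]
tcp_rot: [[0.264, 0.964, 0.002], [0.964, -0.264, -0.001], [-0.001, 0.002, -1.0]]
force: [-2.1, 2.9, 8.6]
opening: 0.546
grasp_force: 30.0
```

In the tool's units: -0.002 m / 0.4 = -0.005, 0.0015 m / 0.4 = 0.0038.

Emit:
play_rows --motion '[[[0.002,-0.0025,0,0,0,0],[0.0038,-0.005,0,0,0,0],[0.0038,-0.005,0,0,0,0],[0.0038,-0.005,0,0,0,0]]]'

```text
time_s: 8.8
position: [0.4983, -0.339, 0.2019]
tcp_rot: [[0.264, 0.964, 0.005], [0.964, -0.264, -0.004], [-0.003, 0.006, -1.0]]
force: [0.7, 0.1, 6.4]
opening: 0.549
grasp_force: 30.0
```

Run:
```python
from h import *
np.set_printoptions(precision=4,suppress=True)
for _ in range(3):
    T=cap('top','t4.png');s=bot.read_state();print(s['position'],s['force'],s['moment'])
cv2.imwrite('pics/t4z.png',cv2.resize(T['frame'][170:250,290:410,::-1],None,fx=6,fy=6,interpolation=cv2.INTER_CUBIC))
```

```text
[ 0.4983 -0.339   0.2019] [-0.2751 -0.8708  7.3801] [-0.0344 -0.1337 -0.0027]
[ 0.4983 -0.339   0.2019] [-0.5391 -0.1604  7.5104] [-0.0759 -0.1568 -0.0178]
[ 0.4983 -0.339   0.2019] [-0.0595  0.1665  7.8002] [-0.0988 -0.0702  0.025 ]
```

View pics/t4z.png

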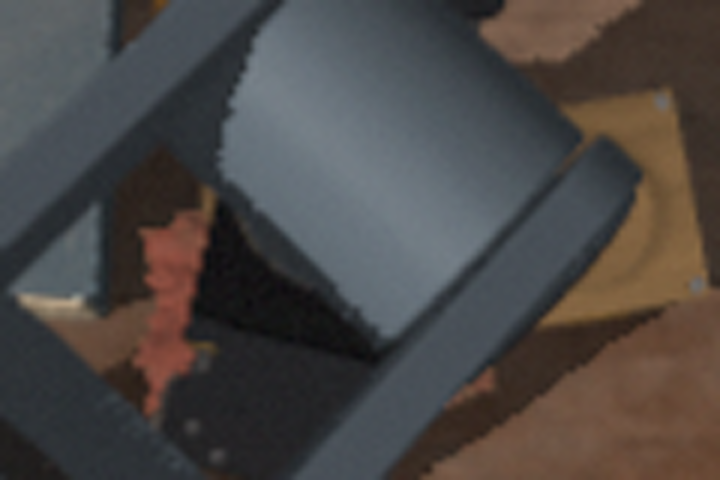

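In the tool's units: -0.01 m / 0.4 = -0.025, -0.005 m / 0.4 = -0.0125.

Emit:
play_rows --motion '[[[0,0,-0.0125,0,0,0],[0,0,-0.025,0,0,0],[0,0,-0.025,0,0,0],[0,0,-0.025,0,0,0],[0,0,-0.025,0,0,0]]]'

```text
time_s: 9.37
position: [0.4962, -0.3371, 0.2088]
tcp_rot: [[0.264, 0.964, -0.001], [0.964, -0.264, 0.001], [0.001, -0.001, -1.0]]
force: [0.2, 0.6, -2.5]
opening: 0.55
grasp_force: 30.0
```

Run:
```python
from fitb import *
S=cap('scene','s5.png');s=bot.read_state();t=s['position'];print(t,s['force'],s['moment'])
b=finder.outline_of('scene','bottle');c=finder.outline_of('scene','cap')
for x in b+c:
    v,u=np.nonzero(x['pixels']);print(x['confidence'],len(u),u.min(),u.max(),v.min(),v.max())
print('cap proj rim/top',proj(S,t+[0,0,-.022]),proj(S,t+[0,0,.014]))
u,v=map(int,proj(S,t))
cv2.imwrite('pics/s5z.png',cv2.resize(S['frame'][max(v-50,0):v+70,u-70:u+70,::-1],None,fx=4.5,fy=4.5,interpolation=cv2.INTER_CUBIC))
```

```text
[ 0.4962 -0.3372  0.2088] [ 0.3418 -0.3429 -2.4558] [-0.0399 -0.108   0.012 ]
0.86 1515 317 353 186 236
0.66 264 403 420 302 322
0.6 403 329 347 163 188
cap proj rim/top [336.3488 183.3966] [336.7321 169.0148]
```

View pics/s5z.png

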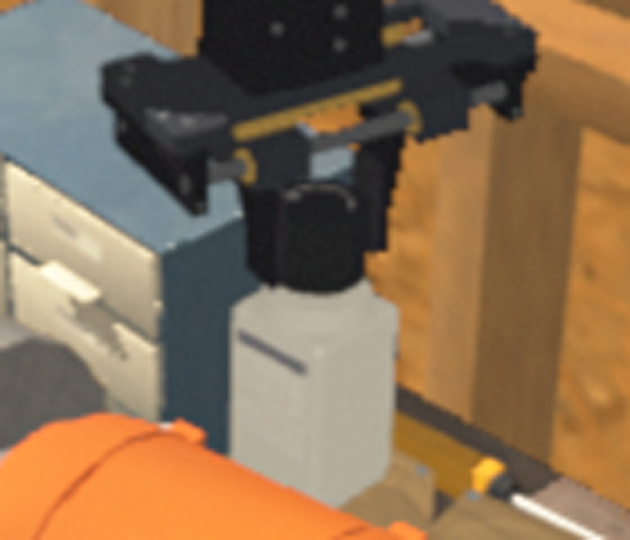

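The bottle hangs just above the square block; the block's rear corner shows at about (433,487) in the crop, the bottle's lowest corner at (325,505).

Run:
```python
from fitb import *
S=cap('scene','s6.png');s=bot.read_state();t=s['position'];print(t,s['force'])
u0,v0=map(int,proj(S,t));o=np.array([u0-70,v0-50])
for X in((.54,-.382,.065),(.54,-.298,.065),(.456,-.382,.065),(.456,-.298,.065),(.54,-.382,.0),):print(X,(proj(S,X)-o)*4.5)
m=[x['pixels'] for x in finder.outline_of('scene','bottle')][0]
def pose(p):
    R=Ro.from_euler('z',np.radians(89.5)+p[3]*.1).as_matrix()
    return [x@R.T+t+[p[0]*.01,p[1]*.01,-.145+p[2]*.01] for x in M]
def cost(p):
    A=pose(p);cm=ren(S,A[2:]);return np.abs((ren(S,A[:2])*(1-cm)-m)).sum()+.5*(p**2).sum()
for y0 in(-.4,.4):
  x0=np.array([0,0,0,y0])
  r=minimize(cost,x0,method='Nelder-Mead',options=dict(initial_simplex=np.vstack([x0,x0+np.eye(4)*.4]),maxiter=250))
  p=r.x;print('off mm',p[:3]*10,'yaw',np.degrees(p[3]*.1),r.fun,m.sum())
# vertical edge of bottle nearest to camera & silhouette sides, image rows
g=S['frame'].astype(int).sum(2)
A=pose(p)
# holder wood pixels right of bottle
for v in range(o[1]+100,o[1]+118,2): print(v,((v-o[1])*4.5),S['frame'][v,o[0]+84:o[0]+112:2].tolist())
```

```text
[ 0.4962 -0.3372  0.2089] [-0.1492 -0.1094 -2.6319]
(0.54, -0.382, 0.065) [435.5599 470.1353]
(0.54, -0.298, 0.065) [313.5953 400.036 ]
(0.456, -0.382, 0.065) [322.079  547.1119]
(0.456, -0.298, 0.065) [199.485 470.91 ]
(0.54, -0.382, 0.0) [429.04   568.3789]
off mm [0.3681 2.5675 1.645 ] yaw -4.942482053114294 183.11640765359647 1481
off mm [0.9549 1.4047 1.8146] yaw 1.458355712687904 185.44336562117573 1481
224 450.0 [[178, 173, 155], [173, 158, 133], [163, 124, 74], [159, 113, 44], [156, 109, 35], [156, 109, 36], [156, 108, 35], [154, 108, 40], [154, 107, 38], [153, 108, 39], [148, 106, 47], [108, 83, 54], [77, 68, 58], [73, 66, 60]]
226 459.0 [[178, 171, 154], [172, 155, 130], [173, 137, 90], [168, 133, 88], [160, 123, 74], [157, 110, 40], [162, 113, 37], [162, 112, 38], [161, 112, 39], [155, 107, 36], [155, 108, 40], [169, 117, 40], [254, 189, 63], [187, 133, 65]]
228 468.0 [[177, 171, 153], [170, 142, 103], [164, 130, 86], [166, 133, 88], [154, 135, 110], [143, 130, 112], [159, 117, 55], [161, 113, 38], [161, 112, 37], [162, 113, 37], [180, 123, 43], [253, 196, 63], [254, 206, 
[... 721 characters left out ...]
36 504.0 [[157, 126, 83], [157, 126, 84], [156, 125, 84], [155, 124, 83], [159, 127, 86], [174, 139, 93], [123, 100, 74], [84, 71, 61], [130, 106, 75], [157, 125, 83], [160, 127, 84], [161, 129, 86], [157, 126, 83], [154, 124, 83]]
238 513.0 [[156, 125, 84], [153, 123, 83], [156, 126, 84], [158, 127, 86], [153, 122, 81], [160, 128, 85], [112, 90, 70], [137, 110, 77], [160, 128, 85], [155, 124, 83], [152, 122, 83], [155, 124, 83], [160, 129, 86], [161, 129, 87]]
240 522.0 [[163, 126, 84], [170, 126, 83], [252, 142, 68], [218, 132, 76], [158, 124, 82], [151, 122, 83], [147, 118, 80], [164, 131, 87], [165, 132, 88], [167, 133, 89], [171, 136, 91], [167, 133, 90], [161, 130, 87], [168, 134, 90]]
```

Emit:
play_rows --motion '[[[-0.0035,-0.0008,0.005,0,0,0],[-0.0035,-0.0008,0.01,0,0,0],[-0.0035,-0.0008,0.015,0,0,0],[-0.0035,-0.0008,0.02,0,0,0],[-0.0035,-0.0008,0.025,0,0,0],[-0.0035,-0.0008,0.025,0,0,0]]]'

```text
time_s: 10.12
position: [0.4985, -0.3406, 0.2024]
tcp_rot: [[0.265, 0.964, 0.007], [0.964, -0.264, -0.005], [-0.003, 0.008, -1.0]]
force: [1.9, -0.1, 9.1]
opening: 0.543
grasp_force: 30.0
```

Run:
```python
from h import *
np.set_printoptions(precision=4,suppress=True)
F=[]
for _ in range(6):
    cap('top');s=bot.read_state();F.append(np.r_[s['force'],s['moment']])
print(s['position'],np.mean(F,0),s['joint_positions'])
```

```text
[ 0.4987 -0.3407  0.2029] [ 2.7445  0.5447  9.3533  0.0871 -0.3797 -0.0132] [-44.9651  30.8574  87.732    0.0864  60.8775 -29.6675]
```

In the tool's units: -0.012 m / 0.4 = -0.03, -0.006 m / 0.4 = -0.015.

Emit:
play_rows --motion '[[[0,0,-0.015,0,0,0],[0,0,-0.03,0,0,0],[-0.005,-0.0013,-0.03,0,0,0],[-0.01,-0.0025,-0.03,0,0,0],[-0.01,-0.0025,-0.03,0,0,0],[-0.01,-0.0025,-0.03,0,0,0]]]'

```text
time_s: 10.92
position: [0.4932, -0.3421, 0.2105]
tcp_rot: [[0.265, 0.964, -0.002], [0.964, -0.265, 0.002], [0.001, -0.002, -1.0]]
force: [0.5, -0.8, -3.5]
opening: 0.546
grasp_force: 30.0
```

Run:
```python
from fitb import *
S=cap('scene','s7.png');s=bot.read_state();t=s['position'];print(t,s['force'])
fr=S['frame'].copy()
def poly(pts,col,s=8,o=None):
    q=np.array([(proj(S,X)+.5-o)*s for X in pts]).astype(np.int32);cv2.polylines(big,[q.reshape(-1,1,2)],False,col,1)
u,v=map(int,proj(S,t));o=np.array([u-45,v+5])
big=cv2.resize(fr[o[1]:o[1]+73,o[0]:o[0]+98,::-1],None,fx=8,fy=8,interpolation=cv2.INTER_CUBIC)
hx,hy=.498,-.3395;a=.042
def sqr(cx,cy,w,z):return[(cx+i*w,cy+j*w,z) for i,j in((-1,-1),(1,-1),(1,1),(-1,1),(-1,-1))]
poly(sqr(hx,hy,.042,.065),(255,0,0),o=o)
poly(sqr(t[0],t[1],.0275,t[2]-.145),(0,0,255),o=o);poly(sqr(t[0],t[1],.03,t[2]-.145+.01),(0,0,255),o=o);poly(sqr(t[0],t[1],.03,t[2]-.145+.10),(0,0,255),o=o)
cv2.imwrite('pics/s7z.png',big)
print(big.shape)
```

```text
[ 0.4933 -0.342   0.2105] [ 0.1283 -0.1646 -2.5794]
(584, 784, 3)
```

View pics/s7z.png

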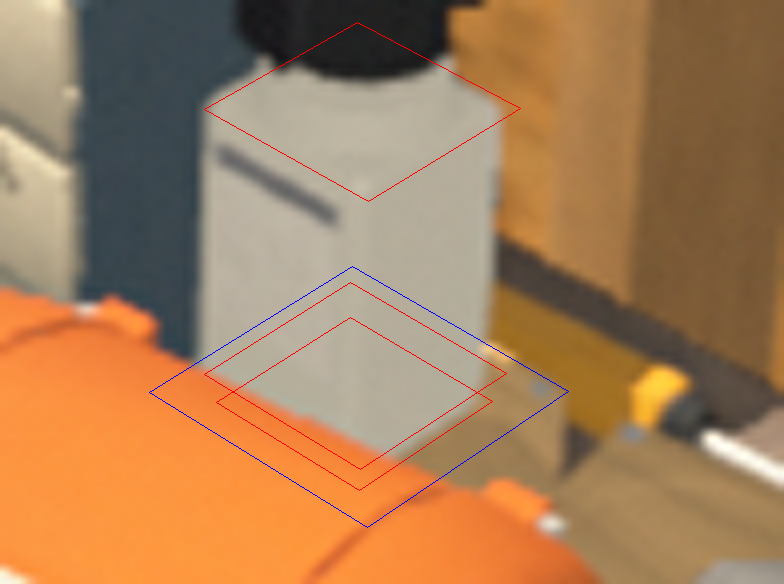

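```bash
cat > fit2.py <<'E'
from fitb import *
def run(name):
    S=cap('scene');s=bot.read_state();t=s['position'];print(t,s['force'])
    b=finder.outline_of('scene','bottle');u,v=proj(S,t)
    m=[x['pixels'] for x in b if abs(np.nonzero(x['pixels'])[1].mean()-u)<25][0]
    fr=S['frame'].astype(int);org=(fr[:,:,0]-fr[:,:,2]>110)
    W=1-cv2.dilate(org.astype(np.uint8),np.ones((3,3)))
    W[:int(v)+3]=0   # ignore the gripper zone
    def pose(p):
        R=Ro.from_euler('zxy',[np.radians(89.5)+p[3]*.1,p[4]*.1,p[5]*.1]).as_matrix()
        c=np.array([0,0,.14]) # rotate about cap
        return [(x-c)@R.T+c+t+[p[0]*.01,p[1]*.01,-.145+p[2]*.01] for x in M]
    def cost(p):
        A=pose(p);cm=ren(S,A[2:]);return (W*np.abs((ren(S,A[:2])*(1-cm)-m))).sum()+.5*(p**2).sum()
    best=None
    for x0 in(np.zeros(6),np.array([0,.2,.6,0,.3,0]),np.array([0,.2,.6,0,-.3,0])):
      r=minimize(cost,x0,method='Nelder-Mead',options=dict(initial_simplex=np.vstack([x0,x0+np.eye(6)*.4]),maxiter=400))
      p=r.x;print('off mm',p[:3]*10,'yaw,rx,ry',np.degrees(p[3:]*.1),r.fun,(W*m).sum())
      if best is None or r.fun<best[0]: best=(r.fun,p)
    for d in finder.outline_of('scene','cap'):
        vv,uu=np.nonzero(d['pixels'])
        if abs(uu.mean()-u)<20: print('cap mask',uu.min(),uu.max(),vv.min(),vv.max()); q=np.array([proj(S,x) for x in pose(best[1])[2]]);print('model cap',q.min(0),q.max(0)); a=np.linspace(0,6.28,40); q=np.array([proj(S,t+[.024*np.cos(k),.024*np.sin(k),z]) for k in a for z in(-.022,.014)]);print('tcp cap',q.min(0),q.max(0))
    return best
if __name__=='__main__': run(0)
E
python3 fit2.py
```

```text
[ 0.4934 -0.342   0.2107] [ 0.3091  1.002  -3.0713]
off mm [ 6.8534  2.0879 -5.3564] yaw,rx,ry [5.3155 3.2982 1.2422] 66.38955053537109 1384
off mm [ 6.0837  2.021  -4.9249] yaw,rx,ry [3.7246 3.6553 0.1133] 68.0227917379603 1384
off mm [ 3.5553  0.1532 -2.8467] yaw,rx,ry [ 2.5354  3.7832 -0.8739] 71.5308239846361 1384
cap mask 330 348 164 189
model cap [326.9003 164.1308] [350.8742 190.972 ]
tcp cap [325.8562 163.6525] [349.0834 190.4282]
```

The bottle seems to have swung about 3.5° about the pad axis, its foot toward +y. I tilt the hand back about the closing axis and measure again with the grip's constraints.

In the tool's units: -0.01 m / 0.4 = -0.025, -0.005 m / 0.4 = -0.0125, -3.5 degrees / 180 = -0.0194.

Emit:
play_rows --motion '[[[0,0,-0.0125,0,-0.0083,0],[0,0,-0.025,0,-0.0194,0],[0,0,-0.025,0,-0.0194,0],[0,0,-0.025,0,-0.0194,0],[0,0,-0.025,0,-0.0194,0]]]'

```text
time_s: 11.53
position: [0.4938, -0.3422, 0.2213]
tcp_rot: [[0.264, 0.965, -0.016], [0.963, -0.264, -0.058], [-0.06, -0.0, -0.998]]
force: [0.4, -0.9, -3.7]
opening: 0.548
grasp_force: 30.0
```

```bash
sed -e 's/best=None/best=None;import itertools/' -e "s/def cost(p):/def cost(p):\n        p=np.array([0,p[1],p[2],p[3],p[4],0])/" fit2.py > fit3.py
sed -i "s/print('off mm',p\[:3\]\*10/p=np.array([0,p[1],p[2],p[3],p[4],0]);print('off mm',p[:3]*10/" fit3.py
python3 fit3.py
```

```text
[ 0.4937 -0.3423  0.2212] [ 0.181  -0.9778 -3.2702]
off mm [ 0.     -0.9023  0.1275] yaw,rx,ry [0.771  0.1126 0.    ] 50.0868004848347 1586
off mm [ 0.     -3.4529  1.5152] yaw,rx,ry [1.7131 1.7045 0.    ] 52.371947778378455 1586
off mm [ 0.     -1.0034  0.5833] yaw,rx,ry [0.2702 0.0928 0.    ] 49.65111594425495 1586
cap mask 330 348 160 186
model cap [326.4163 159.2957] [349.8545 186.1727]
tcp cap [326.1068 159.367 ] [349.465  186.2108]
```

In the tool's units: 0.016 m / 0.4 = 0.04, 0.008 m / 0.4 = 0.02.

Emit:
play_rows --motion '[[[0.0063,0.0038,0,0,0,0],[0.012,0.0078,0,0,0,0],[0.0125,0.0078,0.01,0,0,0],[0.0133,0.0078,0.02,0,0,0],[0.0133,0.0078,0.02,0,0,0],[0.0135,0.0078,0.0275,0,0,0],[0.014,0.0078,0.035,0,0,0],[0.0145,0.0078,0.04,0,0,0]]]'

```text
time_s: 12.35
position: [0.4992, -0.3395, 0.2067]
tcp_rot: [[0.264, 0.964, -0.013], [0.963, -0.264, -0.061], [-0.063, 0.003, -0.998]]
force: [0.6, 1.6, 6.5]
opening: 0.55
grasp_force: 30.0
```

```bash
python3 - <<'E'
from h import *
np.set_printoptions(precision=3,suppress=True)
F=[]
for _ in range(5):
    cap('top');s=bot.read_state();F.append(np.r_[s['force'],s['moment']])
print(s['position'],np.mean(F,0),s['tau'])
E
python3 fit3.py
```

```text
[ 0.499 -0.34   0.207] [ 0.306  1.151  6.746  0.137 -0.023 -0.003] [ -0.464 -38.71  -14.766  -0.195  -0.26    0.001]
[ 0.4993 -0.3395  0.2074] [-0.0333  1.2366  6.5055]Traceback (most recent call last):
  File "fit3.py", line 25, in <module>
    if __name__=='__main__': run(0)
                             ~~~^^^
  File "fit3.py", line 5, in run
    m=[x['pixels'] for x in b if abs(np.nonzero(x['pixels'])[1].mean()-u)<25][0]
      ~~~~~~~~~~~~~~~~~~~~~~~~~~~~~~~~~~~~~~~~~~~~~~~~~~~~~~~~~~~~~~~~~~~~~~~^^^
IndexError: list index out of range
```

In the tool's units: -0.006 m / 0.4 = -0.015, 0.003 m / 0.4 = 0.0075.

Emit:
play_rows --motion '[[[0,0,-0.01,0,0,0],[0.0038,-0.001,-0.015,0,0,0],[0.0075,-0.002,-0.015,0,0,0],[0.0075,-0.002,-0.01,0,0,0],[0.0075,-0.002,-0.005,0,0,0],[0.0075,-0.002,0,0,0,0],[0.0075,-0.002,0.0025,0,0,0],[0.0075,-0.002,0.0025,0,0,0]]]'

```text
time_s: 13.37
position: [0.5003, -0.3375, 0.206]
tcp_rot: [[0.264, 0.964, -0.011], [0.962, -0.264, -0.064], [-0.064, 0.006, -0.998]]
force: [1.7, -1.2, 6.8]
opening: 0.551
grasp_force: 30.0
```

```bash
cat > st.py <<'E'
from h import *
np.set_printoptions(precision=4,suppress=True)
F=[]
for _ in range(4):
    cap('scene');s=bot.read_state();F.append(np.r_[s['force'],s['moment']])
print(s['position'],np.mean(F,0),s['time_s'],s['opening'])
E
python3 st.py
```

```text
[ 0.5003 -0.3375  0.2062] [ 1.8639 -0.6342  6.1569 -0.1187 -0.3393  0.0182] 13.5667 0.545533151340251
```

In the tool's units: -0.006 m / 0.4 = -0.015, 0.0008 m / 0.4 = 0.002.

Emit:
play_rows --motion '[[[0,0,-0.01,0,0,0],[0.001,0.0038,-0.015,0,0,0],[0.002,0.0075,-0.015,0,0,0],[0.002,0.0075,-0.01,0,0,0],[0.002,0.0075,-0.005,0,0,0],[0.002,0.0075,0,0,0,0],[0.002,0.0075,0.0025,0,0,0],[0.002,0.0075,0.0025,0,0,0]]]'

```text
time_s: 14.23
position: [0.5019, -0.3363, 0.2037]
tcp_rot: [[0.264, 0.964, -0.014], [0.963, -0.264, -0.061], [-0.062, 0.002, -0.998]]
force: [1.4, -0.6, 3.0]
opening: 0.544
grasp_force: 30.0
```

```bash
python3 st.py
```

```text
[ 0.5018 -0.3361  0.2037] [ 1.492  -0.8443  3.8183 -0.055  -0.1894  0.0036] 14.4333 0.5495895777602703
```

In the tool's units: 0.006 m / 0.4 = 0.015, 0.0022 m / 0.4 = 0.0055.

Emit:
play_rows --motion '[[[0,0,-0.0075,0,0,0],[-0.001,0.0055,-0.01,0,0,0],[-0.001,0.0055,-0.005,0,0,0],[-0.001,0.0055,0,0,0,0],[-0.001,0.0055,0.005,0,0,0],[-0.001,0.0055,0.01,0,0,0],[-0.001,0.0055,0.015,0,0,0],[-0.001,0.0055,0.015,0,0,0]]]'

```text
time_s: 15.1
position: [0.5028, -0.3365, 0.1962]
tcp_rot: [[0.264, 0.964, -0.017], [0.963, -0.264, -0.058], [-0.06, -0.001, -0.998]]
force: [0.3, 0.3, -2.9]
opening: 0.546
grasp_force: 30.0
```

```bash
python3 st.py
```

```text
[ 0.503  -0.3367  0.1969] [ 0.1636 -0.355  -3.2631  0.1132 -0.1518 -0.0301] 15.3 0.5404009413811888
```

It slipped into the mouth (no vertical load at 13 mm depth). Continuing down.

In the tool's units: 0.019 m / 0.4 = 0.0475, 0.017 m / 0.4 = 0.0425.

Emit:
play_rows --motion '[[[0.0005,0,0.0075,0,0,0],[0.001,0,0.015,0,0,0],[0.0015,0,0.0225,0,0,0],[0.0018,0,0.03,0,0,0],[0.0023,0,0.0375,0,0,0],[0.0025,0,0.0425,0,0,0],[0.0028,0,0.0475,0,0,0],[0.0028,0,0.0475,0,0,0]]]'

```text
time_s: 15.97
position: [0.503, -0.3368, 0.1774]
tcp_rot: [[0.264, 0.964, -0.017], [0.963, -0.264, -0.058], [-0.061, -0.001, -0.998]]
force: [0.1, 1.0, -3.1]
opening: 0.548
grasp_force: 30.0
```

```bash
python3 st.py
```

```text
[ 0.5031 -0.3369  0.1781] [-0.1515 -0.0637 -3.8335  0.1498 -0.0931 -0.0039] 16.1667 0.5463654446594209
```

Emit:
play_rows --motion '[[[0.0003,0,0.005,0,0,0],[0.0005,0,0.01,0,0,0],[0.0008,0,0.015,0,0,0],[0.0008,0,0.0175,0,0,0],[0.0008,0,0.0175,0,0,0],[0.0008,0,0.0175,0,0,0]]]'

```text
time_s: 16.67
position: [0.5037, -0.3386, 0.1729]
tcp_rot: [[0.263, 0.965, -0.014], [0.963, -0.264, -0.063], [-0.064, 0.003, -0.998]]
force: [-1.4, -0.2, 5.0]
opening: 0.548
grasp_force: 30.0
```

```bash
python3 st.py
```

```text
[ 0.5037 -0.3386  0.1729] [-1.4247 -0.9246  5.211  -0.0195  0.235  -0.0217] 16.8667 0.5500894762172447
```

In the tool's units: -0.004 m / 0.4 = -0.01, -0.003 m / 0.4 = -0.0075, 3.5 degrees / 180 = 0.0194.

Emit:
play_rows --motion '[[[0,0,-0.005,0,0,0],[0,0,-0.005,0,0,0],[0,0,-0.005,0,0,0],[0,0,-0.005,0,0.0056,0],[0,0,-0.0075,0,0.0111,0],[0,0,-0.01,0,0.0167,0],[0,0,-0.01,0,0.0194,0],[0,0,-0.01,0,0.0194,0]]]' --fingers 0.068

```text
time_s: 17.53
position: [0.5032, -0.3376, 0.175]
tcp_rot: [[0.265, 0.964, 0.001], [0.964, -0.265, 0.0], [0.0, 0.001, -1.0]]
force: [0.2, -0.6, -0.3]
opening: 0.781
grasp_force: 0.0
```

```bash
python3 st.py;  cat > fit4.py <<'E'
from fitb import *
S=cap('scene');s=bot.read_state()
bm=finder.outline_of('scene','bottle');cm=finder.outline_of('scene','cap')
for x in bm+cm:
    v,u=np.nonzero(x['pixels']);print(x['confidence'],len(u),u.min(),u.max(),v.min(),v.max())
for b in bm:
  m=b['pixels'];u,v=proj(S,[.503,-.337,.1])
  if abs(np.nonzero(m)[1].mean()-u)<25:
    fr=S['frame'].astype(int);org=(fr[:,:,0]-fr[:,:,2]>110)
    W=1-cv2.dilate(org.astype(np.uint8),np.ones((3,3)));vtop=int(proj(S,[.503,-.337,.150])[1]); vb=np.nonzero(m)[0].max();W[vb-6:]=0; W[:vtop]=0
    def pose(p):
        R=Ro.from_euler('zxy',[np.radians(89.5)+p[2]*.1,p[3]*.1,p[4]*.1]).as_matrix()
        return [x@R.T+[.503+p[0]*.01,-.337+p[1]*.01,.028+p[5]*.01] for x in M]
    def cost(p):
        A=pose(p);c=ren(S,A[2:]);return (W*np.abs((ren(S,A[:2])*(1-c)-m))).sum()+2*(p[2:]**2).sum()
    r=minimize(cost,np.zeros(6),method='Nelder-Mead',options=dict(initial_simplex=np.vstack([np.zeros(6),np.eye(6)*.3]),maxiter=400))
    p=r.x;print('xy',.503+p[0]*.01,-.337+p[1]*.01,'z',.028+p[5]*.01,'yaw,rx,ry',np.degrees(p[2:5]*.1),r.fun,(W*m).sum())
E
python3 fit4.py
```

```text
[ 0.5031 -0.3367  0.1749] [-0.0827 -0.5283  0.0514 -0.0145 -0.0686  0.0142] 17.7333 0.777107971475215
0.69 1063 319 354 200 237
0.89 444 328 348 179 203
0.66 223 404 419 303 322
xy 0.4974967340086245 -0.3357892224606602 z 0.027021314951544806 yaw,rx,ry [3.3685 0.9215 1.4558] 30.09928900210066 951
```

Run:
```python
from h import *
S=cap('scene');
a=np.linspace(0,6.28,60)
for c in((.503,-.337),(.498,-.336),(.5,-.34)):
    q=np.array([proj(S,[c[0]+.024*np.cos(k),c[1]+.024*np.sin(k),z]) for k in a for z in(.151,.187)]);print(c,q.min(0),q.max(0))
for d in finder.outline_of('scene','cap'):
    v,u=np.nonzero(d['pixels'])
    if abs(u.mean()-338)<20: print(u.min(),u.max(),v.min(),v.max(),u.mean())
    m=d['pixels']
    if abs(u.mean()-338)<20:
        for r in range(v.min(),v.max()+1,3): print(r,np.nonzero(m[r])[0][[0,-1]])
```

```text
(0.503, -0.337) [327.0218302  176.03020135] [349.68590771 202.30933108]
(0.498, -0.336) [325.09574132 176.73393958] [347.77338446 203.08273432]
(0.5, -0.34) [327.06260756 177.08381997] [349.79914248 203.46409746]
327 348 178 203 337.5483234714004
178 [337 340]
181 [329 346]
184 [328 348]
187 [327 348]
190 [327 348]
193 [327 348]
196 [327 348]
199 [327 347]
202 [330 345]
```

In the tool's units: -0.002 m / 0.4 = -0.005, -0.001 m / 0.4 = -0.0025.

Emit:
play_rows --motion '[[[-0.0025,-0.005,0,0,0,0],[-0.0025,-0.005,0,0,0,0],[-0.0025,-0.005,0,0,0,0],[-0.0025,-0.005,0,0,0,0],[-0.0025,-0.005,0,0,0,0],[-0.0025,-0.005,0,0,0,0]]]' --fingers 0.0

```text
time_s: 18.48
position: [0.5007, -0.3371, 0.175]
tcp_rot: [[0.264, 0.964, -0.001], [0.964, -0.264, 0.0], [0.0, -0.001, -1.0]]
force: [-1.3, 0.3, 1.1]
opening: 0.544
grasp_force: 30.0
```

```bash
python3 st.py
```

```text
[ 0.5008 -0.3371  0.175 ] [-0.9704  0.3505  1.1755  0.0582  0.1173  0.0144] 18.6833 0.5470402811289506
```

In the tool's units: 0.0095 m / 0.4 = 0.0238, 0.001 m / 0.4 = 0.0025.

Emit:
play_rows --motion '[[[0,0,0.0025,0,0,0],[0.0013,-0.002,0.0075,0,0,0],[0.002,-0.003,0.0125,0,0,0],[0.0025,-0.005,0.0175,0,0,0],[0.0033,-0.0063,0.0213,0,0,0],[0.0033,-0.0063,0.0238,0,0,0],[0.0033,-0.0063,0.0238,0,0,0],[0.0033,-0.0063,0.0238,0,0,0]]]'

```text
time_s: 19.35
position: [0.4999, -0.3369, 0.1679]
tcp_rot: [[0.264, 0.965, 0.003], [0.965, -0.264, -0.004], [-0.003, 0.004, -1.0]]
force: [-2.5, 0.9, 11.0]
opening: 0.548
grasp_force: 30.0
```

```bash
python3 st.py
```

```text
[ 0.4999 -0.3369  0.1679] [-2.4676  0.0317 11.0264  0.0191  0.3497 -0.019 ] 19.55 0.543630691429044
```

In the tool's units: 0.002 m / 0.4 = 0.005, -0.001 m / 0.4 = -0.0025, -20 degrees / 180 = -0.1111.

Emit:
play_rows --motion '[[[-0.0008,-0.0025,0.0025,0,0,0],[-0.0008,-0.0025,0.005,0,0,0],[-0.0008,-0.0025,0.005,0,0,0],[-0.0008,-0.0025,0.005,0,0,-0.0222],[-0.0008,-0.0025,0.005,0,0,-0.0556],[-0.0008,-0.0025,0.005,0,0,-0.0889],[-0.0008,-0.0025,0.005,0,0,-0.1111],[-0.0008,-0.0025,0.005,0,0,-0.1111]]]'

```text
time_s: 20.22
position: [0.4984, -0.3364, 0.1667]
tcp_rot: [[-0.084, 0.996, 0.002], [0.996, 0.084, -0.003], [-0.003, 0.002, -1.0]]
force: [-3.8, 1.7, 16.0]
opening: 0.543
grasp_force: 30.0
```

```bash
python3 st.py
```

```text
[ 0.4985 -0.3364  0.1667] [-3.5559  1.9234 16.1632  0.3818  0.6355  0.0468] 20.4167 0.5468575468241641
```

In the tool's units: -0.0007 m / 0.4 = -0.0018, -40 degrees / 180 = -0.2222.

Emit:
play_rows --motion '[[[0,0,-0.0018,0,0,-0.0333],[0,0,-0.0018,0,0,-0.0667],[0,0,-0.0018,0,0,-0.1],[0,0,-0.0018,0,0,-0.1333],[0,0,-0.0018,0,0,-0.1667],[0,0,-0.0018,0,0,-0.2],[0,0,-0.0018,0,0,-0.2222],[0,0,-0.0018,0,0,-0.2222]]]'

```text
time_s: 21.08
position: [0.4982, -0.337, 0.1676]
tcp_rot: [[-0.705, 0.709, 0.002], [0.709, 0.705, -0.004], [-0.004, -0.002, -1.0]]
force: [-4.5, 0.3, 16.2]
opening: 0.545
grasp_force: 30.0
```

In the tool's units: -22 degrees / 180 = -0.1222.

Emit:
play_rows --motion '[[[0,0,0,0,0,-0.0333],[0,0,0,0,0,-0.0667],[0,0,0,0,0,-0.1],[0,0,0,0,0,-0.1222],[0,0,0,0,0,-0.1222],[0,0,0,0,0,-0.1222]]]'

```text
time_s: 21.58
position: [0.4986, -0.3379, 0.168]
tcp_rot: [[-0.919, 0.395, 0.003], [0.395, 0.919, -0.006], [-0.005, -0.005, -1.0]]
force: [-5.1, 0.4, 17.7]
opening: 0.55
grasp_force: 30.0
```

```bash
python3 st.py
```

```text
[ 0.4986 -0.3379  0.168 ] [-5.1493 -0.5637 17.3741 -0.0504  0.8853 -0.012 ] 21.7833 0.5450524562003488
```

In the tool's units: -0.018 m / 0.4 = -0.045, -0.0036 m / 0.4 = -0.009.

Emit:
play_rows --motion '[[[-0.0025,0,-0.005,0,0,0],[-0.005,0,-0.01,0,0,0],[-0.0075,-0.001,-0.0175,0,0,0],[-0.009,-0.0015,-0.025,0,0,0],[-0.009,-0.0015,-0.0325,0,0,0],[-0.009,-0.0015,-0.04,0,0,0],[-0.009,-0.0015,-0.045,0,0,0],[-0.009,-0.0015,-0.045,0,0,0]]]'

```text
time_s: 22.45
position: [0.5011, -0.3373, 0.1821]
tcp_rot: [[-0.918, 0.396, 0.0], [0.396, 0.918, -0.0], [-0.0, 0.0, -1.0]]
force: [-0.9, -0.6, 0.3]
opening: 0.543
grasp_force: 30.0
```

```bash
python3 st.py; python3 fit4.py
```

```text
[ 0.5008 -0.3372  0.1818] [-0.5801 -0.4246  0.1625 -0.0145 -0.0321  0.0019] 22.65 0.5464095426141511
0.88 1074 320 354 198 236
0.21 1180 208 237 142 211
0.84 289 404 420 302 323
0.54 198 329 350 177 198
xy 0.5049279541900464 -0.3332696362911535 z 0.01564837792920943 yaw,rx,ry [ 9.633  -4.8669  8.4044] 52.02298305054304 981
```

In the tool's units: -0.056 m / 0.4 = -0.14, -0.024 m / 0.4 = -0.06.

Emit:
play_rows --motion '[[[0,0,-0.015,0,0,0],[0,0,-0.035,0,0,0],[0,0,-0.06,0,0,0],[0,0,-0.085,0,0,0],[0,0,-0.11,0,0,0],[0,0,-0.13,0,0,0],[0,0,-0.14,0,0,0],[0,0,-0.14,0,0,0]]]'

```text
time_s: 23.47
position: [0.5016, -0.3378, 0.2399]
tcp_rot: [[-0.918, 0.396, 0.002], [0.396, 0.918, -0.002], [-0.003, -0.001, -1.0]]
force: [-0.2, -0.2, 0.5]
opening: 0.548
grasp_force: 30.0
```

In the tool's units: -0.059 m / 0.4 = -0.1475, -0.058 m / 0.4 = -0.145.

Emit:
play_rows --motion '[[[0,0,-0.02,0,0,0],[0,0,-0.05,0,0,0],[0,0,-0.08,0,0,0],[0,0,-0.11,0,0,0],[0,0,-0.1325,0,0,0],[0,0,-0.145,0,0,0],[0,0,-0.1475,0,0,0],[0,0,-0.1475,0,0,0]]]'

```text
time_s: 24.13
position: [0.5009, -0.3373, 0.2972]
tcp_rot: [[-0.918, 0.396, -0.0], [0.396, 0.918, 0.0], [0.0, 0.0, -1.0]]
force: [-0.7, -0.1, -0.8]
opening: 0.545
grasp_force: 30.0
```

```bash
python3 st.py; sed -i 's/vtop=int.*; vb=/vtop=int(proj(S,[.503,-.337,.140])[1]); vb=/; s/c=ren(S,A\[2:\]);return/c=0;return/' fit4.py; python3 fit4.py
python3 - <<'E'
from h import *
S=cap('scene','s9.png');s=bot.read_state();t=s['position'];a=np.linspace(0,6.28,60)
for dz in(-.024,):
    q=np.array([proj(S,[t[0]+.024*np.cos(k),t[1]+.024*np.sin(k),t[2]+dz+z]) for k in a for z in(0,.036)]);print('cap model',q.min(0),q.max(0))
for d in finder.outline_of('scene','cap'):
    v,u=np.nonzero(d['pixels']);print(d['confidence'],u.min(),u.max(),v.min(),v.max())
u,v=map(int,proj(S,[.5,-.337,.18]))
cv2.imwrite('pics/s9z.png',cv2.resize(S['frame'][v-75:v+45,u-70:u+70,::-1],None,fx=4.5,fy=4.5,interpolation=cv2.INTER_CUBIC))
E
```

```text
[ 0.5006 -0.337   0.2963] [-0.1822 -0.4098 -0.0615  0.0795 -0.1287  0.0066] 24.3333 0.5452092368866477
0.91 1382 318 354 182 237
0.64 270 403 420 303 323
0.57 271 329 352 127 152
xy 0.5000940305681488 -0.3354324266570011 z 0.02649119700723114 yaw,rx,ry [ 1.6862  1.8056 -2.2355] 18.455189382869914 1016
cap model [327.09443258 126.21591114] [351.27145512 153.29230969]
0.78 404 420 302 322
0.7 329 339 127 151
```

```bash
python3 - <<'E'
from h import *
S=cap('scene')
print(proj(S,[.5005,-.337,.173]),[proj(S,[.5005+.02*np.cos(k),-.337+.02*np.sin(k),.173])[1].round(1) for k in (0.75,3.9)])
for d in finder.outline_of('scene','bottle')[:1]:
    m=d['pixels']
    for r in range(180,200,3):
        n=np.nonzero(m[r])[0]
        if len(n): print(r,n[0],n[-1])
for n in('bolt_new','driver','grease_spray'):
    cap('top');print(n,[(np.round(x['at'],3),x['confidence']) for x in finder.recognise('top',n)][:1])
E
python3 st.py
```

```text
[337.50507087 187.97409032] [np.float64(182.9), np.float64(193.2)]
183 335 340
186 334 342
189 332 343
192 331 344
195 330 345
198 327 346
bolt_new [(array([ 0.486, -0.49 ,  0.069]), 0.71)]
driver [(array([ 0.615, -0.467,  0.018]), 0.52)]
grease_spray [(array([ 0.426, -0.033,  0.148]), 0.58)]
[ 0.5009 -0.3373  0.2972] [ 0.2196  0.0229 -0.4509  0.0548 -0.1396 -0.0175] 25.1833 0.5472167987581357
```

```bash
python3 -c "
from rig import bot
print(bot.hand_in())"
```

```text
the job is handed in; nothing more can be done
None
```

The job is handed in: by my measurements the bottle stands home in the square slot and the freed cap is held still with its rim about 10 cm above the mouth. The bottle caught on the slot's rim several times before it went in, and I did not check the end state by eye, because the 10 pictures were used up.

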